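Move the paint row to the carrying rack, in order

ROBOT

A 6-joint arm with a two-finger parallel gripper is mounted at the origin on the work surface. World frame = base frame: x ahead of the robot, y to its left, z up, the work surface at z = 0. Lengths are in m, angles in rad, forces in N, time in s.
With the tool pointing down it reaches from about 0.3 to 0.775 m from the base axis. Payload 14.6 kg.
Tool frame: the origin (TCP) lies midway between the tips of the shut fingers; the grasp point (between the pads) lies 19 mm behind it (ctrl.pinch_z is the distance from the TCP to the grasp point, in m); z points along the fingers, y is the line along which they close (so a half turn about z gives the same grasp; the last joint's range is limited). The gripper opens to 94 mm and grips with 3 to 60 N. Pads are 16 mm wide; open, the fingers measure 119 mm over their backs; the gripper's body (75 mm by 177 mm) begins 78 mm behind the grasp point.
Start: joints at [-1.251, 0.3, 1.521, -0, 1.321, -0.067], TCP at [0.207, -0.509, 0.205] pointing down, gripper open.
Joint ranges: [-3.03, 3.03], [-0.79, 2.21], [0.23, 2.52], [-1.04, 4.18], [0, 3.07], [-2.55, 2.55]. Speed limits (rad/s): [2.22, 2.22, 2.57, 3.14, 3.14, 3.14].

INTERFACE

Orientations are given as [roll, pitch, yaw] about the fixed x, y, z axes, in that order (R = Rz(yaw) Ry(pitch) Rx(roll)).
In Python, from station import ctrl gives the robot as it stands.
- The arm moves only by the tool jog_arm, never from a script. Its argument "motion" is a list of rows, each a list of 7 numbers: the shift along the tool's x, y, z in m, then the turn, a rotation vector about the tool's x, y, z in rad, then the opening, from -1 (shut) to 1 (fully open). In form: [[tx, ty, tz, rx, ry, rz, gripper], ...]. A call has 1 to 5 rows; each row shifts and turns the commanded pose from where the row before left it, along the tool's axes as they then stand; what a row does not reach is not made up. A row lasts 1/10 s, in which the tool goes at most 50 mm and 8.59 degrees, less where a joint would pass 70% of its speed; a pose out of reach is approached as far as the arm can. A call is refused whole if a number of a shift passes 0.05 or a number of a turn 0.15, either way. A call with a gripper value outside its range is refused whole. The fingers move at their own pace and stop on an object; "squeeze" is the grip in N (left out, the last holds). Time passes only in rows, so rows that do not move let the fingers close. It gives the time, the measured TCP pose, the force, the opening and the grip force at its end, in the units of the state.
- ctrl.get_obs(): the state, without advancing time (a new reading comes with each control period).
- ctrl.camera(name): name is "side" or "top" or "wrist"; returns the picture (384x512x3 uint8, red, green, blue); there is no depth.
- ctrl.camera_model(name): a dict with "intrinsics" (3x3 intrinsics, pixels), "k1" (the pictures are not rectified: a ray, as slopes to the right and down, at radius r is drawn at 1 + k1 r^2 times it, then the intrinsics apply), "rvec" (rotation vector, rad) and "tvec" (3), from world to camera coordinates, as OpenCV has them. Camera axes: x right, y down, z forward; pixel columns grow to the right and rows downward; lengths in m; the calibration is good to about 2 mm. A picture is of the moment at which its call begins: read the wrist's pose just before it. camera_model takes no time and is no camera call; for the wrist camera it gives the pose at the moment of the call.
- ctrl.hand_in(): hands the job in; it is judged then, once.
The state is a dict: "time_s": time; "qpos": joint angles; "joint_vel": joint speeds; "tau": joint torques, N m; "ee_pos": TCP position; "eef_rot": TCP orientation; "force": force on the tool from outside, world axes, zero at the start; "moment": the same for the moment, N m; "grip_width": finger opening in m; "grip_force": force on a finger pad.
Only numpy, scipy, OpenCV 4.12 (cv2) and the standard library are available. Lean on these libraries where they do the work, as an engineer would, in place of code of your own. Each camera call takes 0.05 s, during which the arm holds its last target. There are 200 camera calls.

TASK

Move the four paint bottles from the dark wooden tray into the four holes of the light wooden carrying rack, keeping their order: the bottle that stands nearest the robot on the tray goes into the hole next to the red heart, the second nearest into the next hole, and so on to the far end. Keep the bottles upright, set them down rather than drop them, and leave each one standing on the bottom of its hole.

Things in the scene. Friction and masses are not known exactly. Their poses are not given: they have to be found in the camera images.
- mid_blue (a point): centre, half-way up, of the blue paint bottle: loose, blue all over with a thin black neck ring, round, 38 mm across up to 76 mm high, then a shoulder and a 24 mm wide cap, 105 mm tall in all, 60 to 120 g. Its z axis points up the bottle; it starts upright on the coaster of its own colour
- mid_yellow (a point): centre, half-way up, of the yellow paint bottle: loose, yellow all over with a thin black neck ring, round, 38 mm across up to 76 mm high, then a shoulder and a 24 mm wide cap, 105 mm tall in all, 60 to 120 g. Its z axis points up the bottle; it starts upright on the coaster of its own colour
- mid_green (a point): centre, half-way up, of the green paint bottle: loose, green all over with a thin black neck ring, round, 38 mm across up to 76 mm high, then a shoulder and a 24 mm wide cap, 105 mm tall in all, 60 to 120 g. Its z axis points up the bottle; it starts upright on the coaster of its own colour
- mid_white (a point): centre, half-way up, of the white paint bottle: loose, white all over with a thin black neck ring, round, 38 mm across up to 76 mm high, then a shoulder and a 24 mm wide cap, 105 mm tall in all, 60 to 120 g. Its z axis points up the bottle; it starts upright on the coaster of its own colour
- coaster_blue: the blue coaster: flat disc 58 mm across, 3 mm thick, fixed in the dark wooden tray (310 x 90 mm, rim 16 mm high). Origin at the centre of its underside, 5 mm above the table. The four coasters lie in one row 65 mm apart in an order that varies; their x axis runs along the row, away from the robot. A coaster stays where it is and shows where its bottle stood
- coaster_yellow: the yellow coaster: flat disc 58 mm across, 3 mm thick, fixed in the dark wooden tray (310 x 90 mm, rim 16 mm high). Origin at the centre of its underside, 5 mm above the table. The four coasters lie in one row 65 mm apart in an order that varies; their x axis runs along the row, away from the robot. A coaster stays where it is and shows where its bottle stood
- coaster_green: the green coaster: flat disc 58 mm across, 3 mm thick, fixed in the dark wooden tray (310 x 90 mm, rim 16 mm high). Origin at the centre of its underside, 5 mm above the table. The four coasters lie in one row 65 mm apart in an order that varies; their x axis runs along the row, away from the robot. A coaster stays where it is and shows where its bottle stood
- coaster_white: the white coaster: flat disc 58 mm across, 3 mm thick, fixed in the dark wooden tray (310 x 90 mm, rim 16 mm high). Origin at the centre of its underside, 5 mm above the table. The four coasters lie in one row 65 mm apart in an order that varies; their x axis runs along the row, away from the robot. A coaster stays where it is and shows where its bottle stood
- rack: the carrying rack: fixed light wooden board 345 x 85 x 24 mm with four round blind holes in a row, 56 mm across and 12 mm deep (floor 12 mm above the table). Origin at the centre of its underside; x along the row, y across; hole centres at x = -97.5, -32.5, 32.5 and 97.5 mm, y = 0. The tray and the rack lie side by side, either one on the left
- heart: red heart, about 33 mm wide, 8 mm thick, fixed on top of the rack's board at one end of its row of holes, either at x = -150 mm or at x = +150 mm of the rack, y = 0 (a plain round wooden dot marks the other end). Origin at the centre of its underside
Things that resemble listed ones, but are neither listed nor needed, are in the scene too. Leave any pink look-alike of the part that bears mid_yellow alone.

How it is judged:
At the end, for the whole second after the job is handed in: all four bottles stand upright (within 0.12 rad) and at rest on the floors of the rack's holes (within 5 mm in height, 12 mm sideways), one to a hole, and counted from the red heart their order is that in which their coasters lie counted from the robot (y of mid_blue in the frame of rack between -0.012 and 0.012 m and z of mid_blue in the frame of rack between 0.059 and 0.069 m and x of mid_blue in the frame of rack between -0.112 and 0.112 m and angle between each of mid_blue, mid_yellow, mid_green, mid_white's own z axis and vertical below 0.12 rad and linear speed of each of bottle_blue, bottle_yellow, bottle_green, bottle_white below 0.02 m/s and y of mid_yellow in the frame of rack between -0.012 and 0.012 m and z of mid_yellow in the frame of rack between 0.059 and 0.069 m and x of mid_yellow in the frame of rack between -0.112 and 0.112 m and y of mid_green in the frame of rack between -0.012 and 0.012 m and z of mid_green in the frame of rack between 0.059 and 0.069 m and x of mid_green in the frame of rack between -0.112 and 0.112 m and y of mid_white in the frame of rack between -0.012 and 0.012 m and z of mid_white in the frame of rack between 0.059 and 0.069 m and x of mid_white in the frame of rack between -0.112 and 0.112 m and ((x of coaster_blue in the frame of coaster_yellow below 0 m and horizontal distance between mid_blue and heart below 0.085 m and horizontal distance between mid_yellow and heart above 0.085 m) or (x of coaster_blue in the frame of coaster_yellow below 0 m and horizontal distance between mid_blue and heart below 0.15 m and horizontal distance between mid_yellow and heart above 0.15 m) or (x of coaster_blue in the frame of coaster_yellow below 0 m and horizontal distance between mid_blue and heart below 0.215 m and horizontal distance between mid_yellow and heart above 0.215 m) or (x of coaster_yellow in the frame of coaster_blue below 0 m and horizontal distance between mid_yellow and heart below 0.085 m and horizontal distance between mid_blue and heart above 0.085 m) or (x of coaster_yellow in the frame of coaster_blue below 0 m and horizontal distance between mid_yellow and heart below 0.15 m and horizontal distance between mid_blue and heart above 0.15 m) or (x of coaster_yellow in the frame of coaster_blue below 0 m and horizontal distance between mid_yellow and heart below 0.215 m and horizontal distance between mid_blue and heart above 0.215 m)) and ((x of coaster_blue in the frame of coaster_green below 0 m and horizontal distance between mid_blue and heart below 0.085 m and horizontal distance between mid_green and heart above 0.085 m) or (x of coaster_blue in the frame of coaster_green below 0 m and horizontal distance between mid_blue and heart below 0.15 m and horizontal distance between mid_green and heart above 0.15 m) or (x of coaster_blue in the frame of coaster_green below 0 m and horizontal distance between mid_blue and heart below 0.215 m and horizontal distance between mid_green and heart above 0.215 m) or (x of coaster_green in the frame of coaster_blue below 0 m and horizontal distance between mid_green and heart below 0.085 m and horizontal distance between mid_blue and heart above 0.085 m) or (x of coaster_green in the frame of coaster_blue below 0 m and horizontal distance between mid_green and heart below 0.15 m and horizontal distance between mid_blue and heart above 0.15 m) or (x of coaster_green in the frame of coaster_blue below 0 m and horizontal distance between mid_green and heart below 0.215 m and horizontal distance between mid_blue and heart above 0.215 m)) and ((x of coaster_blue in the frame of coaster_white below 0 m and horizontal distance between mid_blue and heart below 0.085 m and horizontal distance between mid_white and heart above 0.085 m) or (x of coaster_blue in the frame of coaster_white below 0 m and horizontal distance between mid_blue and heart below 0.15 m and horizontal distance between mid_white and heart above 0.15 m) or (x of coaster_blue in the frame of coaster_white below 0 m and horizontal distance between mid_blue and heart below 0.215 m and horizontal distance between mid_white and heart above 0.215 m) or (x of coaster_white in the frame of coaster_blue below 0 m and horizontal distance between mid_white and heart below 0.085 m and horizontal distance between mid_blue and heart above 0.085 m) or (x of coaster_white in the frame of coaster_blue below 0 m and horizontal distance between mid_white and heart below 0.15 m and horizontal distance between mid_blue and heart above 0.15 m) or (x of coaster_white in the frame of coaster_blue below 0 m and horizontal distance between mid_white and heart below 0.215 m and horizontal distance between mid_blue and heart above 0.215 m)) and ((x of coaster_yellow in the frame of coaster_green below 0 m and horizontal distance between mid_yellow and heart below 0.085 m and horizontal distance between mid_green and heart above 0.085 m) or (x of coaster_yellow in the frame of coaster_green below 0 m and horizontal distance between mid_yellow and heart below 0.15 m and horizontal distance between mid_green and heart above 0.15 m) or (x of coaster_yellow in the frame of coaster_green below 0 m and horizontal distance between mid_yellow and heart below 0.215 m and horizontal distance between mid_green and heart above 0.215 m) or (x of coaster_green in the frame of coaster_yellow below 0 m and horizontal distance between mid_green and heart below 0.085 m and horizontal distance between mid_yellow and heart above 0.085 m) or (x of coaster_green in the frame of coaster_yellow below 0 m and horizontal distance between mid_green and heart below 0.15 m and horizontal distance between mid_yellow and heart above 0.15 m) or (x of coaster_green in the frame of coaster_yellow below 0 m and horizontal distance between mid_green and heart below 0.215 m and horizontal distance between mid_yellow and heart above 0.215 m)) and ((x of coaster_yellow in the frame of coaster_white below 0 m and horizontal distance between mid_yellow and heart below 0.085 m and horizontal distance between mid_white and heart above 0.085 m) or (x of coaster_yellow in the frame of coaster_white below 0 m and horizontal distance between mid_yellow and heart below 0.15 m and horizontal distance between mid_white and heart above 0.15 m) or (x of coaster_yellow in the frame of coaster_white below 0 m and horizontal distance between mid_yellow and heart below 0.215 m and horizontal distance between mid_white and heart above 0.215 m) or (x of coaster_white in the frame of coaster_yellow below 0 m and horizontal distance between mid_white and heart below 0.085 m and horizontal distance between mid_yellow and heart above 0.085 m) or (x of coaster_white in the frame of coaster_yellow below 0 m and horizontal distance between mid_white and heart below 0.15 m and horizontal distance between mid_yellow and heart above 0.15 m) or (x of coaster_white in the frame of coaster_yellow below 0 m and horizontal distance between mid_white and heart below 0.215 m and horizontal distance between mid_yellow and heart above 0.215 m)) and ((x of coaster_green in the frame of coaster_white below 0 m and horizontal distance between mid_green and heart below 0.085 m and horizontal distance between mid_white and heart above 0.085 m) or (x of coaster_green in the frame of coaster_white below 0 m and horizontal distance between mid_green and heart below 0.15 m and horizontal distance between mid_white and heart above 0.15 m) or (x of coaster_green in the frame of coaster_white below 0 m and horizontal distance between mid_green and heart below 0.215 m and horizontal distance between mid_white and heart above 0.215 m) or (x of coaster_white in the frame of coaster_green below 0 m and horizontal distance between mid_white and heart below 0.085 m and horizontal distance between mid_green and heart above 0.085 m) or (x of coaster_white in the frame of coaster_green below 0 m and horizontal distance between mid_white and heart below 0.15 m and horizontal distance between mid_green and heart above 0.15 m) or (x of coaster_white in the frame of coaster_green below 0 m and horizontal distance between mid_white and heart below 0.215 m and horizontal distance between mid_green and heart above 0.215 m))); the robot touches nothing.
It fails at once if a bottle is tipped over (more than 0.7 rad from upright) (angle between any of mid_blue, mid_yellow, mid_green, mid_white's own z axis and vertical above 0.7 rad).
It fails at once if a bottle is dropped (falls freely from more than about 25 mm) ((linear speed of bottle_blue above 0.7 m/s and contact force between the fingers and bottle_blue below 0.05 N) or (linear speed of bottle_yellow above 0.7 m/s and contact force between the fingers and bottle_yellow below 0.05 N) or (linear speed of bottle_green above 0.7 m/s and contact force between the fingers and bottle_green below 0.05 N) or (linear speed of bottle_white above 0.7 m/s and contact force between the fingers and bottle_white below 0.05 N)).
It also fails if it takes over 112 s, if anything falls off the work surface, if the arm or the gripper's body presses on something with over 40 N, if the wrist force passes 120 N, or if a joint passes its speed limit or range.

## Working session

There is one attempt and no reset: what is moved stays moved. The work goes in short steps, Python scripts to look and compute and a tool call to move; the robot and the scene stay as the last step left them, time stands still between calls to the robot, and variables do not carry over. Pictures are saved under pics/ and viewed, at most 14 in all, crops included, and the job is handed in when it is done.

Besides the shell and the picture viewer there is one more tool, called after ">>>" in YAML: its name, and indented under it one key for each argument. jog_arm: Moves the arm, as the interface text tells. Its arguments: {"type":"object","properties":{"motion":{"type":"array"},"squeeze":{"type":"number"}},"required":["motion"]}

```bash
mkdir -p pics; cat > h.py <<'E'
import numpy as np, cv2
from station import ctrl
def snap(n,f):
    m=ctrl.camera_model(n); im=np.asarray(ctrl.camera(n)); cv2.imwrite('pics/'+f,im[:,:,::-1]); return im,m
def ray(m,u,v):
    K=np.array(m["intrinsics"]);k1=m["k1"]
    d=cv2.undistortPoints(np.array([[[u,v]]],float),K,np.array([k1,0,0,0.]))[0,0]
    R=cv2.Rodrigues(np.array(m["rvec"],float))[0];t=np.array(m["tvec"],float).ravel()
    return -R.T@t, R.T@np.array([d[0],d[1],1])
def onz(m,u,v,z):
    c,d=ray(m,u,v); return c+d*(z-c[2])/d[2]
E
python3 - <<'E'
from h import *
a,m=snap('top','top0.png'); print(m); b,m=snap('side','side0.png'); print(m)
print(ctrl.get_obs())
E
```

```text
{'intrinsics': array([[385.39395082,   0.        , 262.73586478],
       [  0.        , 385.39395082, 191.12643365],
       [  0.        ,   0.        ,   1.        ]]), 'k1': 0.007858671692469859, 'rvec': array([ 2.2051727 , -2.16607581,  0.13326099]), 'tvec': array([-0.03395542,  0.53912308,  0.73179258])}
{'intrinsics': array([[412.0225298 ,   0.        , 255.16098914],
       [  0.        , 412.0225298 , 194.97554167],
       [  0.        ,   0.        ,   1.        ]]), 'k1': -0.13094163168460207, 'rvec': array([ 0.20827204, -2.77943381,  1.25237492]), 'tvec': array([0.52492967, 0.09426161, 0.67718546])}
{'time_s': 0.1, 'qpos': array([-1.25060713e+00,  3.00442105e-01,  1.52148305e+00, -3.89972534e-06,
        1.32072175e+00, -6.66127327e-02]), 'joint_vel': array([ 0.00171455, -0.00060453, -0.00144815,  0.00134027, -0.00167694,
        0.00021689]), 'tau': array([ 1.35313123e-03, -5.32639360e+01, -3.53284621e+01,  7.08897924e-02,
        2.34468776e-02, -4.79584628e-05]), 'ee_pos': array([ 0.20739381, -0.5091539 ,  0.20494371]), 'eef_rot': array([-3.14054049e+00, -6.64058089e-05,  3.86802862e-01]), 'force': array([-0.08993579, -0.24018659, -0.48661461]), 'moment': array([ 0.0474635 , -0.02962671, -0.04327631]), 'grip_force': 0.0, 'grip_width': 0.0941654050507023}
```

View pics/top0.png

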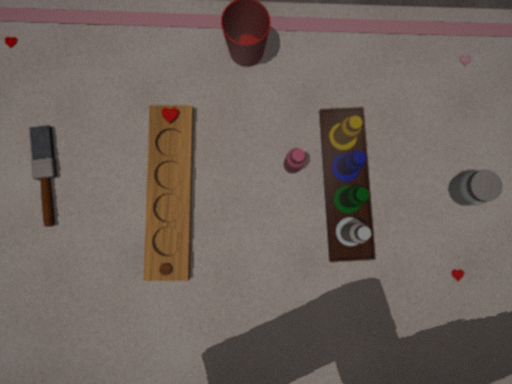

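View pics/side0.png

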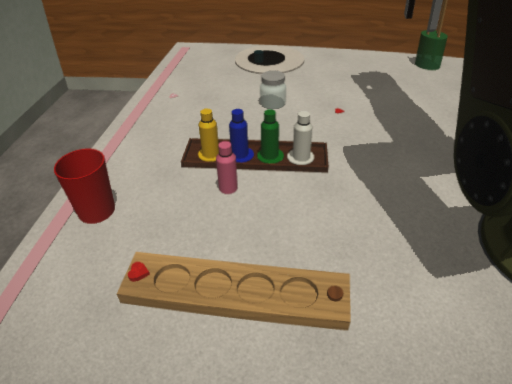

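The top view shows the tray at columns 320-375 with, from the robot (image bottom) outward, white (350,232), green (350,198), blue (348,165) and yellow (344,136). The rack is at columns 145-195, with its heart at the far end (170,115) and its plain dot at the near end (166,269). The hearts at (11,42), (465,60) and (458,275) lie on the table and the pink bottle at (296,160) is a look-alike, so none of these are needed.

```bash
cat > meas.py <<'E'
from h import *
im=cv2.imread('pics/top0.png'); m=ctrl.camera_model('top')
hsv=cv2.cvtColor(im,cv2.COLOR_BGR2HSV)
def cent(mask):
    n,l,s,c=cv2.connectedComponentsWithStats(mask.astype(np.uint8)); i=1+s[1:,4].argmax(); return l==i,s[i],c[i]
H,S,V=[hsv[...,i].astype(int) for i in range(3)]
# rack
reg=np.zeros(H.shape,bool); reg[90:300,135:205]=1
k,s,c=cent(((H>5)&(H<25)&(S>95)&reg)); 
cs=cv2.findContours(k.astype(np.uint8),0,2)[0]; r=cv2.minAreaRect(np.vstack(cs)); bp=cv2.boxPoints(r)
P=np.array([onz(m,*p,.024) for p in bp]); print('rack',bp.round(1).tolist(),P.round(4).tolist(),P.mean(0),[np.linalg.norm(P[i]-P[i-1]) for i in range(4)])
reg[:]=0; reg[100:130,150:190]=1
k,s,c=cent(((H<4)|(H>174))&(S>180)&reg); heart=onz(m,*c,.032); print('heart',c,heart)
reg[:]=0; reg[260:278,155:177]=1
k,s,c=cent((V<95)&reg); dot=onz(m,*c,.028); print('dot',c,s,dot, np.linalg.norm((heart-dot)[:2]))
reg[:]=0; reg[100:270,315:385]=1
k=(V<60)&reg; k,s,c=cent(k); 
hull=cv2.convexHull(np.argwhere(k)[:,::-1].astype(np.int32)); r=cv2.minAreaRect(hull); bp=cv2.boxPoints(r)
P=np.array([onz(m,*p,.016) for p in bp]); print('tray',P.round(4).tolist(),P.mean(0),[np.linalg.norm(P[i]-P[i-1]) for i in range(4)])
for n,mk in dict(yellow=(H>20)&(H<35)&(S>120)&(V>70),blue=(H>110)&(H<130)&(S>130),green=(H>50)&(H<75)&(S>130),white=(S<70)&(V>125)).items():
    mk=mk&reg; mk[:,:328]=0; y,x=np.nonzero(mk)
    # coaster: leftmost pixels circle fit ; cap: rightmost
    cols=x.min(),x.max(); rows=y.min(),y.max()
    L=onz(m,x.min(),y[x==x.min()].mean(),.008); Rr=onz(m,x.max(),y[x==x.max()].mean(),.113)
    print(n,cols,rows,'coaster left edge',L,'cap right edge',Rr)
E
python3 meas.py; python3 - <<'E'
import cv2;im=cv2.imread('pics/top0.png')
cv2.imwrite('pics/crop1.png',cv2.resize(im[95:270,280:390],None,fx=3.4,fy=3.4,interpolation=2))
E
```

```text
rack [[142.89999389648438, 280.0], [149.0, 104.30000305175781], [195.0, 105.9000015258789], [188.89999389648438, 281.6000061035156]] [[0.365, 0.2018, 0.024], [0.7094, 0.2054, 0.024], [0.7086, 0.1141, 0.024], [0.363, 0.1143, 0.024]] [0.53649446 0.15889692 0.024     ] [np.float64(0.08746275571826127), np.float64(0.34447579947527684), np.float64(0.0913125217250071), np.float64(0.34556566383187737)]
heart [169.62179487 113.92307692] [0.68850325 0.16212179 0.032     ]
dot [165.92481203 268.4962406 ] [160 263  13  12 133] [0.38752401 0.15818027 0.028     ] 0.30100504927191923
tray [[0.6062, -0.1443, 0.016], [0.6142, -0.2351, 0.016], [0.4122, -0.2466, 0.016], [0.4051, -0.158, 0.016]] [ 0.50942978 -0.19599631  0.016     ] [np.float64(0.20148402890772368), np.float64(0.09108353569176736), np.float64(0.2022594032560826), np.float64(0.08885207819507908)]
yellow (np.int64(329), np.int64(362)) (np.int64(116), np.int64(149)) coaster left edge [ 0.65870157 -0.15875566  0.008     ] cap right edge [ 0.65930732 -0.1967797   0.113     ]
blue (np.int64(333), np.int64(365)) (np.int64(151), np.int64(181)) coaster left edge [ 0.59340542 -0.16696862  0.008     ] cap right edge [ 0.59446484 -0.20163433  0.113     ]
green (np.int64(334), np.int64(368)) (np.int64(186), np.int64(212)) coaster left edge [ 0.52950196 -0.16895627  0.008     ] cap right edge [ 0.52984827 -0.20637243  0.113     ]
white (np.int64(328), np.int64(384)) (np.int64(100), np.int64(269)) coaster left edge [ 0.5123177  -0.15679326  0.008     ] cap right edge [ 0.53592406 -0.23466648  0.113     ]
```

View pics/crop1.png

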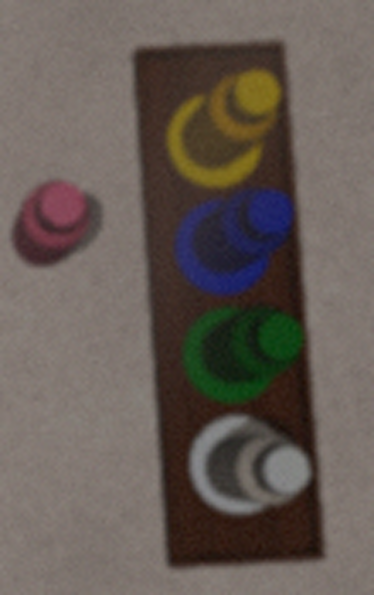

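The crop confirms the four tray bottles: yellow, blue, green and white going from far to near. Pink stands apart at the left. The cap and coaster positions agree to a few mm, and the heart-to-dot distance is 301 mm against the expected 300. The gripper yaw goes to 0, then the tool moves above white at (0.465, -0.199).

>>> jog_arm:
  motion:
    - [0,0,0,0,0,0.129,0.4]
    - [0,0,0,0,0,0.129,0.4]
    - [0,0,0,0,0,0.129,0.4]
    - [0,0,0,0,0,0,0.4]
    - [0,0,0,0,0,0,0.4]
  squeeze: 12

```text
time_s: 0.6
ee_pos: [0.2074, -0.5093, 0.2053]
eef_rot: [-3.141, 0.0, 0.004]
force: [1.1, 0.5, -0.7]
grip_width: 0.0661
grip_force: 0.0
```

>>> jog_arm:
  motion:
    - [0.032,-0.039,0,0,0,0,0.4]
    - [0.032,-0.039,0,0,0,0,0.4]
    - [0.032,-0.039,0,0,0,0,0.4]
    - [0.032,-0.039,0,0,0,0,0.4]
    - [0.032,-0.039,0,0,0,0,0.4]

```text
time_s: 1.1
ee_pos: [0.3669, -0.3144, 0.2056]
eef_rot: [3.141, -0.0, 0.003]
force: [0.4, -0.1, -0.3]
grip_width: 0.066
grip_force: 0.0
```

>>> jog_arm:
  motion:
    - [0.032,-0.039,0,0,0,0,0.4]
    - [0.032,-0.039,0,0,0,0,0.4]
    - [0.032,-0.036,0,0,0,0,0.4]
    - [0,0,0,0,0,0,0.4]
    - [0,0,0,0,0,0,0.4]

```text
time_s: 1.6
ee_pos: [0.4618, -0.2022, 0.2052]
eef_rot: [-3.142, 0.0, 0.005]
force: [0.3, -0.2, -0.7]
grip_width: 0.0659
grip_force: 0.0
```

```bash
python3 - <<'E'
from h import *
snap('wrist','w0.png'); s,m=snap('side','s1.png'); m=ctrl.camera_model('wrist')
print(m)
E
```

```text
{'intrinsics': array([[284.52972821,   0.        , 255.58175437],
       [  0.        , 284.52972821, 187.91844324],
       [  0.        ,   0.        ,   1.        ]]), 'k1': 0.011304518385033865, 'rvec': array([-2.07083356,  2.0700334 ,  0.29388429]), 'tvec': array([-0.20439674,  0.4134626 ,  0.52002789])}
```

View pics/w0.png

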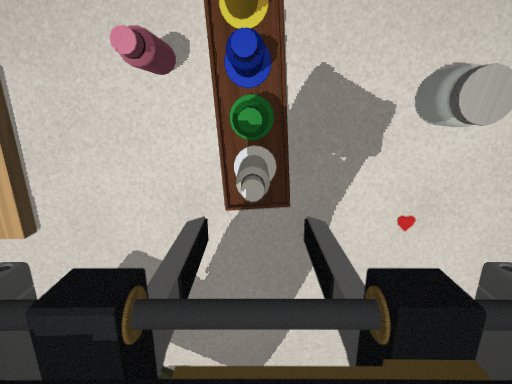

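The wrist view shows white's cap at (253,187), green's at (251,121) and blue's at (244,43), with yellow at the top edge. The fingers are clear of everything.

```bash
python3 - <<'E'
from h import *
m=ctrl.camera_model('wrist');t=ctrl.camera_model('top')
for n,u,v in [('white',253,185),('green',250,121),('blue',244,42)]: print(n,onz(m,u,v,.113).round(4))
print('coaster green',onz(m,251.5,117,.008))
for n,u,v in [('white',285/3.4+280,470/3.4+95),('green',278/3.4+280,335/3.4+95),('blue',268/3.4+280,216/3.4+95),('yellow',257/3.4+280,92/3.4+95)]: print('top',n,onz(t,u,v,.113).round(4))
E
```

```text
white [ 0.4663 -0.2017  0.113 ]
green [ 0.528 -0.199  0.113]
blue [ 0.5943 -0.1942  0.113 ]
coaster green [ 0.52763975 -0.19896995  0.008     ]
top white [ 0.4614 -0.1984  0.113 ]
top green [ 0.5305 -0.1954  0.113 ]
top blue [ 0.5924 -0.1906  0.113 ]
top yellow [ 0.658  -0.1853  0.113 ]
```

>>> jog_arm:
  motion:
    - [0.003,-0.001,0.04,0,0,0,0.4]
    - [0,0,0.04,0,0,0,0.4]
    - [0,0,0.04,0,0,0,0.4]
    - [0,0,0.039,0,0,0,0.4]
    - [0,0,0,0,0,0,0.4]

```text
time_s: 2.2
ee_pos: [0.4615, -0.2018, 0.0426]
eef_rot: [-3.138, 0.007, -0.001]
force: [0.1, 0.3, -0.0]
grip_width: 0.0655
grip_force: 0.0
```

>>> jog_arm:
  motion:
    - [0,0,0,0,0,0,-1]
    - [0,0,0,0,0,0,-1]
    - [0,0,0,0,0,0,-1]
    - [0,0,0,0,0,0,-1]
    - [0,0,0,0,0,0,-1]
  squeeze: 15

```text
time_s: 2.7
ee_pos: [0.4651, -0.2019, 0.0474]
eef_rot: [3.141, -0.002, -0.0]
force: [0.5, 2.6, 5.9]
grip_width: 0.0377
grip_force: 15.0
```

>>> jog_arm:
  motion:
    - [0,0,-0.015,0,0,0,-1]
    - [0,0,-0.03,0,0,0,-1]
    - [0,0,-0.035,0,0,0,-1]
    - [0,0,-0.03,0,0,0,-1]
    - [0,0,-0.013,0,0,0,-1]

```text
time_s: 3.2
ee_pos: [0.4653, -0.2022, 0.1722]
eef_rot: [3.14, -0.003, -0.0]
force: [0.1, 0.4, -0.1]
grip_width: 0.038
grip_force: 14.9
```

>>> jog_arm:
  motion:
    - [0.005,-0.01,0,0,0,0,-1]
    - [0.01,-0.02,0,0,0,0,-1]
    - [0.015,-0.033,0,0,0,0,-1]
    - [0.017,-0.035,0,0,0,0,-1]
    - [0.017,-0.035,0,0,0,0,-1]

```text
time_s: 3.7
ee_pos: [0.5285, -0.0667, 0.1674]
eef_rot: [-3.141, 0.003, -0.0]
force: [0.0, -0.7, 0.3]
grip_width: 0.038
grip_force: 14.9
```

>>> jog_arm:
  motion:
    - [0.017,-0.035,0,0,0,0,-1]
    - [0.017,-0.035,0,0,0,0,-1]
    - [0.017,-0.035,0,0,0,0,-1]
    - [0.017,-0.035,0,0,0,0,-1]
    - [0.017,-0.035,0,0,0,0,-1]

```text
time_s: 4.2
ee_pos: [0.6134, 0.1085, 0.167]
eef_rot: [3.141, 0.003, 0.0]
force: [-0.5, -0.8, -0.3]
grip_width: 0.0378
grip_force: 14.9
```

>>> jog_arm:
  motion:
    - [0.012,-0.03,0,0,0,0,-1]
    - [0.007,-0.02,0,0,0,0,-1]
    - [0.003,-0.005,0,0,0,0,-1]
    - [0,0,0,0,0,0,-1]
    - [0,0,0,0,0,0,-1]

```text
time_s: 4.7
ee_pos: [0.6352, 0.1603, 0.1686]
eef_rot: [3.141, 0.001, -0.001]
force: [-0.2, 0.3, -0.6]
grip_width: 0.0379
grip_force: 14.9
```

```bash
python3 - <<'E'
from h import *
snap('wrist','w1.png'); s,m=snap('side','s2.png'); a,m=snap('top','t2.png')
print(ctrl.get_obs()['ee_pos'])
import cv2
A=cv2.imread('pics/w1.png');B=cv2.imread('pics/s2.png')
cv2.imwrite('pics/c2.png',cv2.resize(np.hstack([A,B]),None,fx=.78,fy=.78))
E
```

```text
[0.63551777 0.16016591 0.1694961 ]
```

View pics/c2.png

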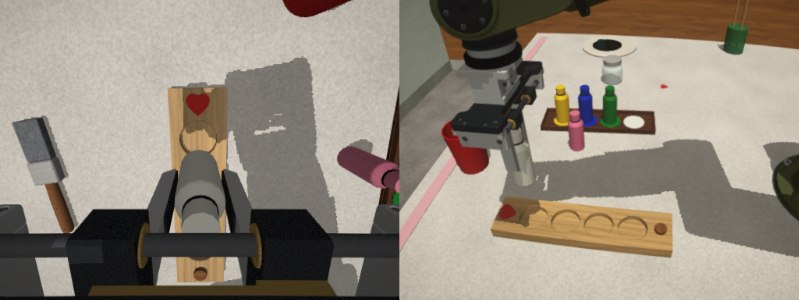

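The wrist view shows the heart at about (254,133) in full-size pixels, with white hanging upright just behind it. I'll check the rack's lateral position from the heart.

```bash
python3 - <<'E'
from h import *
m=ctrl.camera_model('wrist'); im=cv2.imread('pics/w1.png'); h=cv2.cvtColor(im,cv2.COLOR_BGR2HSV).astype(int)
k=((h[...,0]<5)|(h[...,0]>174))&(h[...,1]>150); k[:100]=0;k[170:]=0;k[:,:220]=0;k[:,300:]=0
y,x=np.nonzero(k); print(x.min(),x.max(),y.min(),y.max(),onz(m,(x.min()+x.max())/2,(y.min()+y.max())/2,.032))
# rack edges by wood mask at a few rows
w=(h[...,0]>5)&(h[...,0]<25)&(h[...,1]>80)
for r in (125,150,180):
    c=np.nonzero(w[r,190:320])[0]+190; print(r,c.min(),c.max(),onz(m,c.min(),r,.024),onz(m,c.max(),r,.024))
E
```

```text
238 268 120 148 [0.68635016 0.16218324 0.032     ]
125 216 291 [0.69554555 0.20349046 0.024     ] [0.69541566 0.11982611 0.024     ]
150 217 290 [0.66760668 0.2034873  0.024     ] [0.66747737 0.12003391 0.024     ]
180 218 290 [0.63219231 0.20370877 0.024     ] [0.6320611  0.11889312 0.024     ]
```

>>> jog_arm:
  motion:
    - [0,-0.001,0.015,0,0,0,-1]
    - [0,0,0.03,0,0,0,-1]
    - [0,0,0.03,0,0,0,-1]
    - [0,0,0.022,0,0,0,-1]
    - [0,0,0.01,0,0,0,-1]

```text
time_s: 5.35
ee_pos: [0.6343, 0.1616, 0.0592]
eef_rot: [3.141, 0.004, -0.001]
force: [0.1, 0.6, -1.4]
grip_width: 0.0378
grip_force: 14.9
```

>>> jog_arm:
  motion:
    - [0,0,0.005,0,0,0,-1]
    - [0,0,0.004,0,0,0,-1]
    - [0,0,0,0,0,0,-1]
    - [0,0,0,0,0,0,-1]
    - [0,0,0,0,0,0,-1]

```text
time_s: 5.85
ee_pos: [0.6359, 0.1622, 0.0542]
eef_rot: [-3.141, -0.001, -0.0]
force: [1.0, -0.6, -0.4]
grip_width: 0.038
grip_force: 14.9
```

>>> jog_arm:
  motion:
    - [0,0,0.001,0,0,0,-1]
    - [0,0,0.001,0,0,0,-1]
    - [0,0,0.001,0,0,0,-1]
    - [0,0,0,0,0,0,-1]
    - [0,0,0,0,0,0,-1]

```text
time_s: 6.35
ee_pos: [0.636, 0.1625, 0.0512]
eef_rot: [-3.141, -0.001, -0.0]
force: [-1.0, 2.2, 5.0]
grip_width: 0.0378
grip_force: 15.0
```

White has touched the floor of its hole, with 5 N upward. I'm releasing it and going to green.

>>> jog_arm:
  motion:
    - [0,0,0,0,0,0,0.4]
    - [0,0,0,0,0,0,0.4]
    - [0,0,0,0,0,0,0.4]
    - [0,0,-0.02,0,0,0,0.4]
    - [0,0,-0.04,0,0,0,0.4]

```text
time_s: 6.85
ee_pos: [0.634, 0.1617, 0.1079]
eef_rot: [3.14, 0.006, -0.0]
force: [1.1, -0.9, 1.3]
grip_width: 0.0657
grip_force: 0.0
```

>>> jog_arm:
  motion:
    - [0,0,-0.04,0,0,0,0.4]
    - [0,0,-0.04,0,0,0,0.4]
    - [0,0.02,0,0,0,0,0.4]
    - [-0.01,0.04,0,0,0,0,0.4]
    - [-0.014,0.04,0,0,0,0,0.4]

```text
time_s: 7.35
ee_pos: [0.6112, 0.0612, 0.1901]
eef_rot: [3.141, 0.0, 0.001]
force: [0.4, -1.0, -0.7]
grip_width: 0.0657
grip_force: 0.0
```

>>> jog_arm:
  motion:
    - [-0.014,0.04,0,0,0,0,0.4]
    - [-0.014,0.04,0,0,0,0,0.4]
    - [-0.014,0.04,0,0,0,0,0.4]
    - [-0.014,0.04,0,0,0,0,0.4]
    - [-0.014,0.04,0,0,0,0,0.4]

```text
time_s: 7.85
ee_pos: [0.5407, -0.1394, 0.1904]
eef_rot: [3.142, 0.0, -0.0]
force: [1.3, 0.2, -0.8]
grip_width: 0.0656
grip_force: 0.0
```

>>> jog_arm:
  motion:
    - [-0.01,0.04,0,0,0,0,0.4]
    - [-0.004,0.02,0,0,0,0,0.4]
    - [0,0,0,0,0,0,0.4]
    - [0,0,0,0,0,0,0.4]
    - [0,0,0,0,0,0,0.4]

```text
time_s: 8.35
ee_pos: [0.5278, -0.1968, 0.1904]
eef_rot: [-3.141, 0.0, 0.001]
force: [-0.5, 1.0, -0.2]
grip_width: 0.0656
grip_force: 0.0
```

```bash
python3 - <<'E'
from h import *
snap('wrist','w3.png'); snap('side','s3.png')
print(ctrl.get_obs()['ee_pos'])
A=cv2.imread('pics/w3.png');B=cv2.imread('pics/s3.png')
cv2.imwrite('pics/c3.png',cv2.resize(np.hstack([A,B]),None,fx=.78,fy=.78))
E
```

```text
[ 0.52784723 -0.19677764  0.19043147]
```

View pics/c3.png

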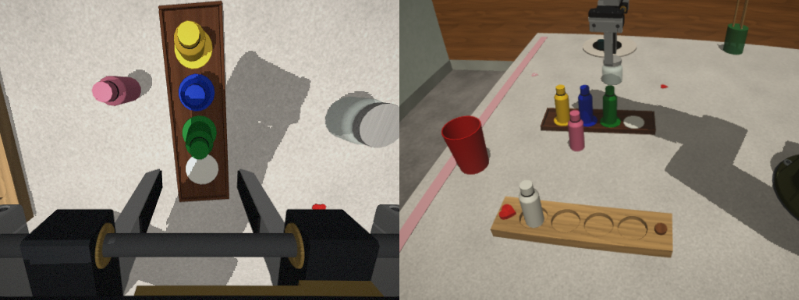

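White stands in the hole next to the heart. In full-size wrist pixels, green's cap is at (256,183), blue's at (252,118) and yellow's at (241,45). I'm descending on green.

>>> jog_arm:
  motion:
    - [0.001,0.001,0.035,0,0,0,0.4]
    - [0,0,0.04,0,0,0,0.4]
    - [0,0,0.04,0,0,0,0.4]
    - [0,0,0.028,0,0,0,0.4]
    - [0,0,0,0,0,0,0.4]

```text
time_s: 8.95
ee_pos: [0.5269, -0.1973, 0.044]
eef_rot: [-3.139, 0.006, 0.001]
force: [0.4, -0.4, 0.4]
grip_width: 0.0658
grip_force: 0.0
```

>>> jog_arm:
  motion:
    - [0,0,0,0,0,0,-1]
    - [0,0,0,0,0,0,-1]
    - [0,0,0,0,0,0,-1]
    - [0,0,0,0,0,0,-1]
    - [0,0,0,0,0,0,-1]

```text
time_s: 9.45
ee_pos: [0.529, -0.1988, 0.0483]
eef_rot: [3.141, -0.001, -0.0]
force: [0.0, 2.5, 2.8]
grip_width: 0.0378
grip_force: 14.9
```

```bash
python3 - <<'E'
from h import *
m=ctrl.camera_model('wrist'); R=cv2.Rodrigues(m['rvec'])[0]; ee=ctrl.get_obs()['ee_pos']
off=np.array([0.52785,-0.19678,0.19043])-ee   # same orientation
m['tvec']=m['tvec']-R@off
for n,u,v in [('green',256,183),('blue',252.5,118),('yellow',241,45)]: print(n,onz(m,u,v,.113).round(4))
E
```

```text
green [ 0.5393 -0.198   0.113 ]
blue [ 0.5983 -0.1949  0.113 ]
yellow [ 0.6562 -0.1857  0.113 ]
```

```bash
python3 - <<'E'
from h import *
snap('side','s4.png'); snap('wrist','w4.png')
A=cv2.imread('pics/w3.png')[30:260,180:330];B=cv2.imread('pics/w4.png')
cv2.imwrite('pics/c4.png',np.hstack([cv2.resize(A,(300,460)),cv2.resize(B,(480,360))[:, :] if 0 else cv2.copyMakeBorder(cv2.resize(B,(480,360)),0,100,0,0,0)]))
E
```

```text
(no output)
```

View pics/c4.png

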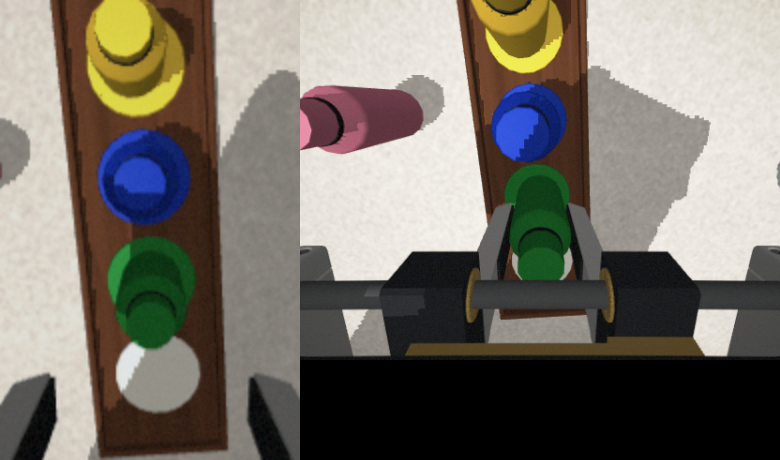

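Zoomed in, green's cap is about 1-3 mm ahead of the TCP, so it is well centred between the pads and gripped. I'm carrying green to the second hole at (0.5705, 0.161).

>>> jog_arm:
  motion:
    - [0,0,-0.015,0,0,0,-1]
    - [0,0,-0.03,0,0,0,-1]
    - [0,0,-0.035,0,0,0,-1]
    - [0,0,-0.03,0,0,0,-1]
    - [0,0,-0.013,0,0,0,-1]

```text
time_s: 10.05
ee_pos: [0.5292, -0.1993, 0.174]
eef_rot: [3.14, -0.004, -0.0]
force: [0.5, 0.2, -0.9]
grip_width: 0.0374
grip_force: 15.0
```

>>> jog_arm:
  motion:
    - [0,-0.01,0,0,0,0,-1]
    - [0.002,-0.02,0,0,0,0,-1]
    - [0.004,-0.033,0,0,0,0,-1]
    - [0.004,-0.035,0,0,0,0,-1]
    - [0.004,-0.035,0,0,0,0,-1]

```text
time_s: 10.55
ee_pos: [0.5417, -0.0639, 0.1685]
eef_rot: [-3.141, 0.003, -0.0]
force: [0.3, 0.5, -1.2]
grip_width: 0.0374
grip_force: 15.0
```

>>> jog_arm:
  motion:
    - [0.004,-0.035,0,0,0,0,-1]
    - [0.004,-0.035,0,0,0,0,-1]
    - [0.004,-0.035,0,0,0,0,-1]
    - [0.004,-0.035,0,0,0,0,-1]
    - [0.004,-0.035,0,0,0,0,-1]

```text
time_s: 11.05
ee_pos: [0.5615, 0.111, 0.1685]
eef_rot: [3.141, 0.003, 0.0]
force: [-0.1, -0.6, -1.4]
grip_width: 0.0371
grip_force: 15.0
```

>>> jog_arm:
  motion:
    - [0.004,-0.03,0,0,0,0,-1]
    - [0.002,-0.017,0,0,0,0,-1]
    - [0.001,-0.005,0,0,0,0,-1]
    - [0,0,0,0,0,0,-1]
    - [0,0,0,0,0,0,-1]

```text
time_s: 11.55
ee_pos: [0.5695, 0.1601, 0.1701]
eef_rot: [3.141, 0.001, -0.001]
force: [-1.0, -0.5, -2.0]
grip_width: 0.0378
grip_force: 15.0
```

>>> jog_arm:
  motion:
    - [0,-0.001,0.015,0,0,0,-1]
    - [0,0,0.03,0,0,0,-1]
    - [0,0,0.03,0,0,0,-1]
    - [0,0,0.022,0,0,0,-1]
    - [0,0,0.01,0,0,0,-1]

```text
time_s: 12.05
ee_pos: [0.5688, 0.1608, 0.0615]
eef_rot: [3.141, 0.003, -0.002]
force: [-0.2, 0.4, -0.3]
grip_width: 0.0378
grip_force: 15.0
```

>>> jog_arm:
  motion:
    - [0,0,0.005,0,0,0,-1]
    - [0,0,0.003,0,0,0,-1]
    - [0,0,0.001,0,0,0,-1]
    - [0,0,0,0,0,0,-1]
    - [0,0,0,0,0,0,-1]

```text
time_s: 12.55
ee_pos: [0.5699, 0.1622, 0.0551]
eef_rot: [-3.141, -0.001, -0.0]
force: [0.5, 0.3, -1.2]
grip_width: 0.0377
grip_force: 15.0
```

>>> jog_arm:
  motion:
    - [0,0.001,0.001,0,0,0,-1]
    - [0,0,0.001,0,0,0,-1]
    - [0,0,0.001,0,0,0,-1]
    - [0,0,0,0,0,0,-1]
    - [0,0,0,0,0,0,-1]

```text
time_s: 13.05
ee_pos: [0.5699, 0.1614, 0.0519]
eef_rot: [-3.141, -0.001, -0.0]
force: [-1.1, 2.7, 6.2]
grip_width: 0.0373
grip_force: 15.0
```

Green is in contact with the floor. I'm releasing it and going to blue at (0.5945, -0.193).

>>> jog_arm:
  motion:
    - [0,0,0,0,0,0,0.4]
    - [0,0,0,0,0,0,0.4]
    - [0,0,0,0,0,0,0.4]
    - [0,0,-0.02,0,0,0,0.4]
    - [0,0,-0.04,0,0,0,0.4]

```text
time_s: 13.55
ee_pos: [0.5681, 0.1607, 0.1093]
eef_rot: [3.14, 0.006, -0.0]
force: [-0.4, -0.0, -0.2]
grip_width: 0.0656
grip_force: 0.0
```

>>> jog_arm:
  motion:
    - [0,0,-0.04,0,0,0,0.4]
    - [0,0,-0.04,0,0,0,0.4]
    - [0,0.02,0,0,0,0,0.4]
    - [0.002,0.04,0,0,0,0,0.4]
    - [0.003,0.04,0,0,0,0,0.4]

```text
time_s: 14.05
ee_pos: [0.5744, 0.0603, 0.1915]
eef_rot: [3.141, -0.0, 0.001]
force: [0.2, -0.3, -0.7]
grip_width: 0.0658
grip_force: 0.0
```

>>> jog_arm:
  motion:
    - [0.003,0.04,0,0,0,0,0.4]
    - [0.003,0.04,0,0,0,0,0.4]
    - [0.003,0.04,0,0,0,0,0.4]
    - [0.003,0.04,0,0,0,0,0.4]
    - [0.003,0.04,0,0,0,0,0.4]

```text
time_s: 14.55
ee_pos: [0.5893, -0.1406, 0.1913]
eef_rot: [-3.142, 0.0, -0.0]
force: [0.0, -0.2, 0.0]
grip_width: 0.0653
grip_force: 0.0
```

>>> jog_arm:
  motion:
    - [0.003,0.035,0,0,0,0,0.4]
    - [0.002,0.019,0,0,0,0,0.4]
    - [0,0,0,0,0,0,0.4]
    - [0,0,0,0,0,0,0.4]
    - [0,0,0,0,0,0,0.4]

```text
time_s: 15.05
ee_pos: [0.5947, -0.1914, 0.1915]
eef_rot: [-3.141, 0.0, 0.001]
force: [-0.0, -0.2, 0.3]
grip_width: 0.0658
grip_force: 0.0
```

```bash
python3 - <<'E'
from h import *
snap('wrist','w5.png'); snap('side','s5.png')
print(ctrl.get_obs()['ee_pos'])
A=cv2.imread('pics/w5.png')[0:300,130:380];B=cv2.imread('pics/s5.png')[130:340,60:400]
cv2.imwrite('pics/c5.png',np.hstack([cv2.resize(A,(400,480)),cv2.copyMakeBorder(B,0,270,0,0,0)]))
E
```

```text
[ 0.59471275 -0.19159018  0.19164304]
```

View pics/c5.png

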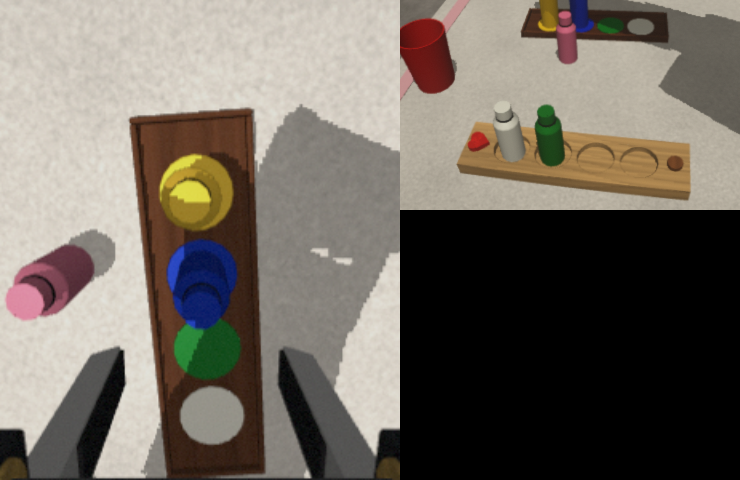

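Green stands in hole 2 and blue sits at (257,191), the same place relative to the gripper as green did. I'm grasping blue.

>>> jog_arm:
  motion:
    - [0.001,0.001,0.035,0,0,0,0.4]
    - [0,0,0.04,0,0,0,0.4]
    - [0,0,0.04,0,0,0,0.4]
    - [0,0,0.029,0,0,0,0.4]
    - [0,0,0,0,0,0,0.4]

```text
time_s: 15.65
ee_pos: [0.5937, -0.1923, 0.0437]
eef_rot: [-3.139, 0.006, 0.001]
force: [0.2, -0.6, 0.3]
grip_width: 0.0659
grip_force: 0.0
```

>>> jog_arm:
  motion:
    - [0,0,0,0,0,0,-1]
    - [0,0,0,0,0,0,-1]
    - [0,0,0,0,0,0,-1]
    - [0,0,0,0,0,0,-1]
    - [0,0,0,0,0,0,-1]

```text
time_s: 16.15
ee_pos: [0.5961, -0.1938, 0.0485]
eef_rot: [3.141, -0.002, -0.0]
force: [0.3, 2.2, 5.7]
grip_width: 0.038
grip_force: 14.9
```

>>> jog_arm:
  motion:
    - [0,0,-0.015,0,0,0,-1]
    - [0,0,-0.03,0,0,0,-1]
    - [0,0,-0.035,0,0,0,-1]
    - [0,0,-0.03,0,0,0,-1]
    - [0,0,-0.013,0,0,0,-1]

```text
time_s: 16.65
ee_pos: [0.5963, -0.1943, 0.1744]
eef_rot: [3.14, -0.004, -0.0]
force: [-0.1, 1.0, -0.4]
grip_width: 0.038
grip_force: 14.9
```

>>> jog_arm:
  motion:
    - [-0.002,-0.01,0,0,0,0,-1]
    - [-0.005,-0.02,0,0,0,0,-1]
    - [-0.009,-0.033,0,0,0,0,-1]
    - [-0.009,-0.035,0,0,0,0,-1]
    - [-0.009,-0.035,0,0,0,0,-1]

```text
time_s: 17.15
ee_pos: [0.56, -0.059, 0.1684]
eef_rot: [-3.141, 0.003, -0.0]
force: [0.2, 0.2, 0.5]
grip_width: 0.0382
grip_force: 14.9
```

>>> jog_arm:
  motion:
    - [-0.009,-0.035,0,0,0,0,-1]
    - [-0.009,-0.035,0,0,0,0,-1]
    - [-0.009,-0.035,0,0,0,0,-1]
    - [-0.009,-0.035,0,0,0,0,-1]
    - [-0.009,-0.035,0,0,0,0,-1]

```text
time_s: 17.65
ee_pos: [0.5149, 0.1158, 0.1687]
eef_rot: [3.141, 0.003, -0.0]
force: [1.1, 0.1, -1.0]
grip_width: 0.0382
grip_force: 14.9
```

>>> jog_arm:
  motion:
    - [-0.007,-0.03,0,0,0,0,-1]
    - [-0.004,-0.013,0,0,0,0,-1]
    - [-0.001,-0.003,0,0,0,0,-1]
    - [0,0,0,0,0,0,-1]
    - [0,0,0,0,0,0,-1]

```text
time_s: 18.15
ee_pos: [0.5047, 0.1592, 0.1701]
eef_rot: [3.141, 0.001, -0.001]
force: [0.3, 0.9, -1.9]
grip_width: 0.0381
grip_force: 14.9
```

>>> jog_arm:
  motion:
    - [0,0,0.015,0,0,0,-1]
    - [0,0,0.03,0,0,0,-1]
    - [0,0,0.03,0,0,0,-1]
    - [0,0,0.022,0,0,0,-1]
    - [0,0,0.01,0,0,0,-1]

```text
time_s: 18.65
ee_pos: [0.504, 0.1589, 0.0614]
eef_rot: [3.141, 0.003, -0.002]
force: [-0.2, 0.5, -0.3]
grip_width: 0.038
grip_force: 14.9
```

>>> jog_arm:
  motion:
    - [0,0,0.005,0,0,0,-1]
    - [0,0,0.003,0,0,0,-1]
    - [0,0,0.002,0,0,0,-1]
    - [0,0,0.001,0,0,0,-1]
    - [0,0,0,0,0,0,-1]

```text
time_s: 19.15
ee_pos: [0.5048, 0.1602, 0.0529]
eef_rot: [-3.141, -0.001, -0.0]
force: [0.4, 0.3, -1.0]
grip_width: 0.0382
grip_force: 14.9
```

>>> jog_arm:
  motion:
    - [0,0,0.001,0,0,0,-1]
    - [0,0,0,0,0,0,-1]
    - [0,0,0,0,0,0,-1]

```text
time_s: 19.45
ee_pos: [0.5051, 0.1606, 0.0523]
eef_rot: [-3.141, -0.002, -0.0]
force: [-1.3, 2.4, 6.0]
grip_width: 0.0377
grip_force: 15.0
```

Blue is down. I'm releasing it and going to yellow at (0.658, -0.187).

>>> jog_arm:
  motion:
    - [0,0,0,0,0,0,0.4]
    - [0,0,0,0,0,0,0.4]
    - [0,0,0,0,0,0,0.4]
    - [0,0,-0.02,0,0,0,0.4]
    - [0,0,-0.04,0,0,0,0.4]

```text
time_s: 19.95
ee_pos: [0.5031, 0.1597, 0.1097]
eef_rot: [3.14, 0.005, -0.0]
force: [0.3, 0.3, 0.5]
grip_width: 0.0654
grip_force: 0.0
```

>>> jog_arm:
  motion:
    - [0,0,-0.04,0,0,0,0.4]
    - [0,0,-0.04,0,0,0,0.4]
    - [0.006,0.02,0,0,0,0,0.4]
    - [0.017,0.04,0,0,0,0,0.4]
    - [0.017,0.04,0,0,0,0,0.4]

```text
time_s: 20.45
ee_pos: [0.5449, 0.0592, 0.1918]
eef_rot: [3.142, -0.001, 0.001]
force: [-0.0, 0.3, 0.1]
grip_width: 0.0661
grip_force: 0.0
```

>>> jog_arm:
  motion:
    - [0.018,0.04,0,0,0,0,0.4]
    - [0.018,0.04,0,0,0,0,0.4]
    - [0.018,0.04,0,0,0,0,0.4]
    - [0.018,0.04,0,0,0,0,0.4]
    - [0.018,0.04,0,0,0,0,0.4]

```text
time_s: 20.95
ee_pos: [0.6349, -0.1417, 0.1913]
eef_rot: [-3.142, 0.0, -0.0]
force: [0.2, 0.4, 0.4]
grip_width: 0.0659
grip_force: 0.0
```

>>> jog_arm:
  motion:
    - [0.015,0.032,0,0,0,0,0.4]
    - [0.007,0.015,0,0,0,0,0.4]
    - [0,0,0,0,0,0,0.4]
    - [0,0,0,0,0,0,0.4]
    - [0,0,0,0,0,0,0.4]

```text
time_s: 21.45
ee_pos: [0.6564, -0.1857, 0.1916]
eef_rot: [-3.141, -0.0, 0.001]
force: [0.1, -0.3, -0.0]
grip_width: 0.066
grip_force: 0.0
```

```bash
python3 - <<'E'
from h import *
snap('wrist','w6.png'); snap('side','s6.png')
print(ctrl.get_obs()['ee_pos'])
A=cv2.imread('pics/w6.png')[0:300,130:380];B=cv2.imread('pics/s6.png')[130:340,60:400]
cv2.imwrite('pics/c6.png',np.hstack([cv2.resize(A,(400,480)),cv2.copyMakeBorder(B,0,270,0,0,0)]))
E
```

```text
[ 0.65644707 -0.18577444  0.1918466 ]
```

View pics/c6.png

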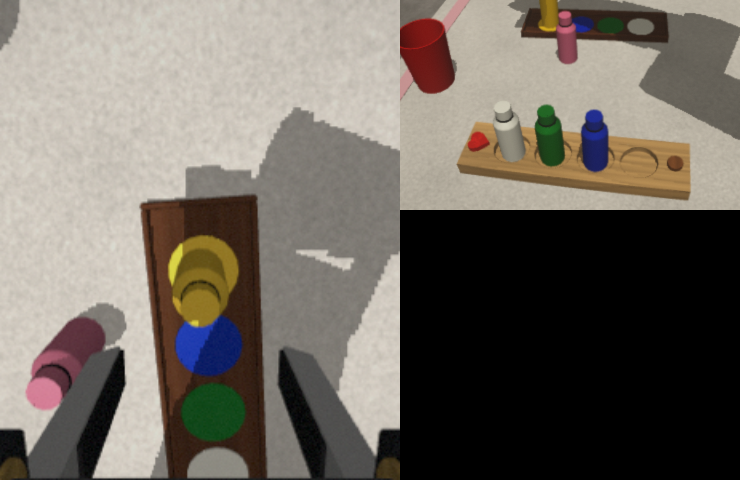

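White, green and blue stand in holes 1 to 3 from the heart, and yellow sits centred ahead of the gripper like the others. I'm grasping yellow. The pink bottle is clear of the fingers.

>>> jog_arm:
  motion:
    - [0.001,0.001,0.035,0,0,0,0.4]
    - [0,0,0.04,0,0,0,0.4]
    - [0,0,0.04,0,0,0,0.4]
    - [0,0,0.029,0,0,0,0.4]
    - [0,0,0,0,0,0,0.4]

```text
time_s: 22.05
ee_pos: [0.6554, -0.1865, 0.0434]
eef_rot: [-3.139, 0.007, 0.001]
force: [-0.4, 0.6, -0.0]
grip_width: 0.0655
grip_force: 0.0
```

>>> jog_arm:
  motion:
    - [0,0,0,0,0,0,-1]
    - [0,0,0,0,0,0,-1]
    - [0,0,0,0,0,0,-1]
    - [0,0,0,0,0,0,-1]
    - [0,0,0,0,0,0,-1]

```text
time_s: 22.55
ee_pos: [0.658, -0.1878, 0.0485]
eef_rot: [3.141, -0.001, -0.0]
force: [-0.3, 1.7, 3.1]
grip_width: 0.038
grip_force: 14.9
```

>>> jog_arm:
  motion:
    - [0,0,-0.015,0,0,0,-1]
    - [0,0,-0.03,0,0,0,-1]
    - [0,0,-0.035,0,0,0,-1]
    - [0,0,-0.03,0,0,0,-1]
    - [0,0,-0.013,0,0,0,-1]

```text
time_s: 23.05
ee_pos: [0.6583, -0.1882, 0.1747]
eef_rot: [3.14, -0.004, -0.0]
force: [0.0, -0.0, -1.2]
grip_width: 0.038
grip_force: 14.9
```

>>> jog_arm:
  motion:
    - [-0.005,-0.01,0,0,0,0,-1]
    - [-0.013,-0.02,0,0,0,0,-1]
    - [-0.02,-0.03,0,0,0,0,-1]
    - [-0.022,-0.035,0,0,0,0,-1]
    - [-0.022,-0.035,0,0,0,0,-1]

```text
time_s: 23.55
ee_pos: [0.5733, -0.0561, 0.1683]
eef_rot: [-3.141, 0.003, -0.0]
force: [1.0, 1.0, -0.3]
grip_width: 0.038
grip_force: 14.9
```

>>> jog_arm:
  motion:
    - [-0.022,-0.035,0,0,0,0,-1]
    - [-0.022,-0.035,0,0,0,0,-1]
    - [-0.022,-0.035,0,0,0,0,-1]
    - [-0.022,-0.035,0,0,0,0,-1]
    - [-0.022,-0.035,0,0,0,0,-1]

```text
time_s: 24.05
ee_pos: [0.4631, 0.1185, 0.1687]
eef_rot: [3.141, 0.003, -0.0]
force: [0.8, -0.4, -0.2]
grip_width: 0.0378
grip_force: 14.9
```

>>> jog_arm:
  motion:
    - [-0.015,-0.028,0,0,0,0,-1]
    - [-0.009,-0.011,0,0,0,0,-1]
    - [-0.002,-0.003,0,0,0,0,-1]
    - [0,0,0,0,0,0,-1]
    - [0,0,0,0,0,0,-1]

```text
time_s: 24.55
ee_pos: [0.44, 0.1583, 0.1701]
eef_rot: [3.141, 0.0, -0.001]
force: [-0.0, 0.4, -0.1]
grip_width: 0.0378
grip_force: 14.9
```

>>> jog_arm:
  motion:
    - [0,0,0.015,0,0,0,-1]
    - [0,0,0.03,0,0,0,-1]
    - [0,0,0.03,0,0,0,-1]
    - [0,0,0.022,0,0,0,-1]
    - [0,0,0.01,0,0,0,-1]

```text
time_s: 25.05
ee_pos: [0.4392, 0.1581, 0.0615]
eef_rot: [3.141, 0.003, -0.002]
force: [-0.4, 0.2, -0.2]
grip_width: 0.0381
grip_force: 14.9
```

>>> jog_arm:
  motion:
    - [0,0,0.005,0,0,0,-1]
    - [0,0,0.003,0,0,0,-1]
    - [0,0,0.002,0,0,0,-1]
    - [0,0,0.001,0,0,0,-1]
    - [0,0,0,0,0,0,-1]

```text
time_s: 25.55
ee_pos: [0.4398, 0.1592, 0.0528]
eef_rot: [-3.141, -0.001, -0.0]
force: [0.3, -0.4, -1.3]
grip_width: 0.0375
grip_force: 14.9
```

>>> jog_arm:
  motion:
    - [0,0,0.001,0,0,0,-1]
    - [0,0,0,0,0,0,-1]
    - [0,0,0,0,0,0,-1]

```text
time_s: 25.85
ee_pos: [0.4401, 0.1596, 0.0521]
eef_rot: [-3.141, -0.001, -0.0]
force: [0.2, 3.1, 5.8]
grip_width: 0.0376
grip_force: 15.0
```

Yellow is down too. I'm releasing it, retracting and checking.

>>> jog_arm:
  motion:
    - [0,0,0,0,0,0,0.4]
    - [0,0,0,0,0,0,0.4]
    - [0,0,0,0,0,0,0.4]
    - [0,0,-0.02,0,0,0,0.4]
    - [0,0,-0.04,0,0,0,0.4]

```text
time_s: 26.35
ee_pos: [0.4381, 0.1587, 0.11]
eef_rot: [3.14, 0.005, -0.0]
force: [0.8, -0.5, -0.1]
grip_width: 0.0657
grip_force: 0.0
```

>>> jog_arm:
  motion:
    - [0,0,-0.04,0,0,0,0.4]
    - [0,0,-0.04,0,0,0,0.4]
    - [0,0.04,0,0,0,0,0.4]
    - [0,0.04,0,0,0,0,0.4]
    - [0,0.04,0,0,0,0,0.4]

```text
time_s: 26.85
ee_pos: [0.4393, 0.0379, 0.1916]
eef_rot: [3.141, -0.0, 0.001]
force: [1.2, 1.1, -0.0]
grip_width: 0.0659
grip_force: 0.0
```

>>> jog_arm:
  motion:
    - [0,0.04,0,0,0,0,0.4]
    - [0,0.04,0,0,0,0,0.4]
    - [0,0.04,0,0,0,0,0.4]
    - [0,0,0,0,0,0,0.4]
    - [0,0,0,0,0,0,0.4]

```text
time_s: 27.35
ee_pos: [0.4394, -0.0812, 0.1913]
eef_rot: [-3.141, 0.0, -0.002]
force: [-0.2, 0.6, -1.1]
grip_width: 0.0654
grip_force: 0.0
```

```bash
python3 - <<'E'
from h import *
snap('top','t7.png'); snap('side','s7.png')
A=cv2.imread('pics/t7.png')[90:300,110:230];B=cv2.imread('pics/s7.png')[210:340,100:370]
cv2.imwrite('pics/c7.png',np.hstack([cv2.resize(A,(300,525)),cv2.copyMakeBorder(cv2.resize(B,(486,234)),0,291,0,0,0)]))
E
```

```text
(no output)
```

View pics/c7.png

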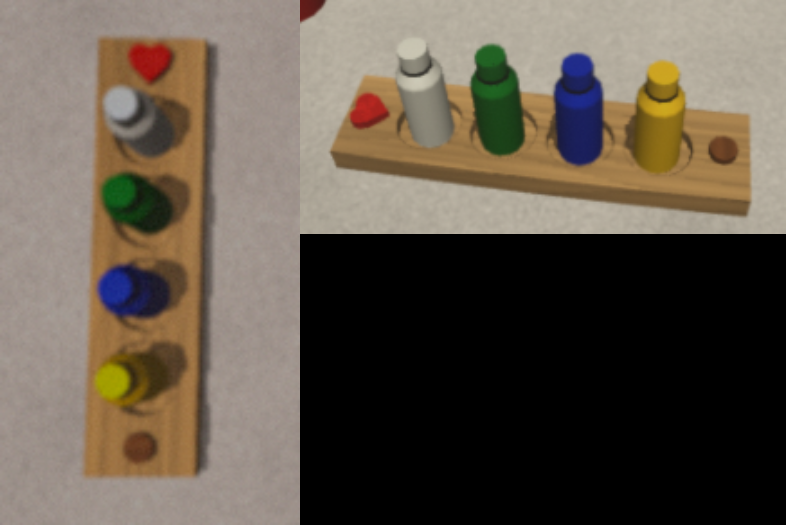

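All four stand upright in order in the rack, but they look a few mm off towards the heart. I'll measure that before handing in.

```bash
python3 - <<'E'
from h import *
t=ctrl.camera_model('top')
c=np.array([.538,.1603]);a=np.array([.301,.0039]);a/=np.linalg.norm(a);b=np.array([-a[1],a[0]])
for n,u,v in [('white',122,104),('green',120,191),('blue',116,287),('yellow',114,381)]:
    p=onz(t,u/2.5+110-.3,v/2.5+90-.3,.117)[:2]; print(n,p.round(4),((p-c)@a).round(4),((p-c)@b).round(4))
E
```

```text
white [0.632  0.1612] 0.094 -0.0003
green [0.5709 0.16  ] 0.0328 -0.0007
blue [0.5045 0.16  ] -0.0335 0.0001
yellow [0.4408 0.1586] -0.0972 -0.0005
```

The bottles are within 4 mm of their hole centres, against the 12 mm allowed, so I'm handing in.

```bash
python3 -c "
from station import ctrl
print(ctrl.hand_in())"
```

```text
the job is handed in; nothing more can be done
None
```

All four bottles stand upright in the rack in the right order from the heart (white, green, blue, yellow), within about 4 mm of their hole centres, and the job was handed in at about 27 s; no verdict came back.

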